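Put the sanding block away through the grit box's flap

TASK

Put the sanding block away in the grit box, so that its grit stays off the polishing work: lay it on the box's feed shelf and push it through the red flap until it drops inside and the flap has fallen shut behind it. Leave the open wax tin where it stands.

Things in the scene. Friction and masses are not known exactly. Their poses are not given: they have to be found in the camera images.
- sanding_block: Sanding block, a plain box with a grey-brown cork upper half over a red-brown lower half: 45 mm wide (its x), 88 mm long (its y), 26 mm high, 40 to 85 g. Origin: centre of its underside; z up. It lies flat on the bench among other small things of its size.
- grit_box: Fixed grey box, roof 170 mm up, closed but for the flap gateway, and a plywood feed shelf before it. Origin: at bench height below the middle of the shelf's far edge, in the gateway; x along the shelf into the box, y left, z up. Shelf: x -160 to 0 mm, top at z 115, 138 wide between 5 mm high rails. Past x = 0 it drops sheer to a floor at z 12, 149 long; the box is 160 wide.
- grit_flap (a joint): Red flap, 116 mm wide, 44 tall, 40 g, no spring, hinged at its top in an aluminium gateway at the shelf's end, 120 mm wide and 43 high over the shelf. Rad: 0 hangs shut, grows (to 1.5) as its foot swings into the box; inward only, falls shut by itself. A block pushed until well over half its length is past the shelf edge tips and drops in; the pusher need not enter the gateway.
- wax_tin: Open round metal tin of yellow-brown wax, 65 mm across, 22 mm high, loose on the bench. Origin: centre of its underside. To be left where it stands.

How it is judged:
By the outcome, as a careful person would: the job done as asked, in the order asked, and still so for the second after the job is handed in, with the robot touching nothing.
It also fails if it takes over 48 s, if anything falls off the work surface, if the arm or the gripper's body presses on something with over 40 N, if the wrist force passes 120 N, or if a joint passes its speed limit or range.

ROBOT

A 6-joint arm with a two-finger parallel gripper is mounted at the origin on a cart in front of the work surface, level with it; the furniture and walls round the work are solid. World frame = base frame: x ahead of the robot, y to its left, z up, the work surface at z = 0. Lengths are in m, angles in rad, forces in N, time in s.
With the tool pointing down it reaches from about 0.4 to 0.825 m from the base axis. Payload 7 kg.
Tool frame: the origin (TCP) lies midway between the tips of the shut fingers; the grasp point (between the pads) lies 19 mm behind it; z points along the fingers, y is the line along which they close (so a half turn about z gives the same grasp; the last joint's range is limited). The gripper opens to 88 mm and grips with 3 to 60 N. Pads are 19 mm wide; open, the fingers measure 130 mm over their backs; the gripper's body (78 mm by 193 mm) begins 47 mm behind the grasp point.
Start: joints at [1.437, 0.359, 0.012, 0, -1.224, -0.288], TCP at [0.276, 0.616, 0.227] pointing down, gripper open.
Joint ranges: [-3.07, 3.07], [-1.43, 2.12], [-1.02, 1.25], [-3.03, 1.67], [-3.05, -0], [-3.03, 3.03]. Speed limits (rad/s): [2.39, 2.39, 3.01, 3.14, 3.14, 3.14].

INTERFACE

Orientations are given as [roll, pitch, yaw] about the fixed x, y, z axes, in that order (R = Rz(yaw) Ry(pitch) Rx(roll)).
In Python, from station import get_state, grab_frame, calibration, job_done, boxes_of, regions_of, spot_point gives the robot as it stands. The module is installed in compiled form; this text tells all that it offers.
- The arm moves only by the tool arm_command, never from a script. Its argument "commands" is a list of rows, each an object of numbers: "tx", "ty", "tz": the shift along the tool's x, y, z each as a share of 25 cm, from -1 to 1; "twist": the turn about the tool's z as a share of 180 degrees, from -1 to 1. A call has exactly 8 rows; each row is the pose to reach, as a shift and turn from the pose commanded when the call began, along the tool's axes at that moment, turning the shorter way round; what a row does not reach only later rows make up. A row lasts 1/12 s, in which the tool goes at most 41.7 mm and 7.16 degrees, less where a joint would pass 70% of its speed; a pose out of reach is approached as far as the arm can. A call with a number of a shift or a turn outside -1 to 1 is refused whole. A call with a gripper value outside its range is refused whole. "claw" is the opening, from 0 (shut) to 1 (fully open), set as the call begins (left out, the last holds). The fingers move at their own pace and stop on an object; "grip_force" is the grip in N (left out, the last holds). Time passes only in rows, so rows that repeat a pose let the fingers close, or fill a call up. It gives the time, the measured TCP pose, the force, the opening and the grip force at its end, in the units of the state.
- get_state(): the state, without advancing time (a new reading comes with each control period).
- grab_frame(name): name is "side" or "top"; returns the picture (480x640x3 uint8, red, green, blue); there is no depth.
- calibration(name): a dict with "camera_matrix" (3x3 intrinsics, pixels), "extrinsics" (4x4, takes a point from camera to world coordinates). Camera axes: x right, y down, z forward; pixel columns grow to the right and rows downward; lengths in m; the calibration is good to about 2 mm. A picture is of the moment at which its call begins. calibration takes no time and is no camera call.
- job_done(): hands the job in; it is judged then, once.
Trained networks look in the newest picture that a camera, given by its name, has taken for a name from the list of things; names that differ only in an ending like _2 or _b are one class to them, and where a whole thing is asked for, a point or a joint stands for the part that bears it (a point fixed in the world has none). Each returns a list of dicts, best first, with "score" (0 to 1); they miss things now and then, are a little off and sometimes report something else, mostly with a low value. They report only what shows in the picture. A call takes as long as a camera call.
- boxes_of(query, camera): "rect" ([left, top, right, bottom] in pixels, round what is visible of it).
- regions_of(query, camera): "region" (480x640 bool, what is visible of it) and "rect" ([left, top, right, bottom] in pixels, round what is visible of it).
- spot_point(query, camera): "uv" ([column, row] in pixels: a listed point, or the origin of a listed thing).
The state is a dict: "t": time; "q": joint angles; "qd": joint speeds; "joint_efforts": joint torques, N m; "eef_pos": TCP position; "ee_rot": TCP orientation; "force": force on the tool from outside, world axes, zero at the start; "moment": the same for the moment, N m; "width": finger opening in m; "gripper_force": force on a finger pad.
Only numpy, scipy, OpenCV 4.12 (cv2) and the standard library are available. Lean on these libraries where they do the work, as an engineer would, in place of code of your own. Each camera call takes 0.05 s, during which the arm holds its last target. There are 200 camera calls.

## Working session

There is one attempt and no reset: what is moved stays moved. The work goes in short steps, Python scripts to look and compute and a tool call to move; the robot and the scene stay as the last step left them, time stands still between calls to the robot, and variables do not carry over. Pictures are saved under pics/ and viewed, at most 10 in all, crops included, and the job is handed in when it is done.

Besides the shell and the picture viewer there is one more tool, called after ">>>" as name(argument=value, ...) on one line, values as JSON. arm_command: Moves the arm, as the interface text tells. Shift numbers are shares of 25 cm and turn numbers shares of 180 degrees, none past 1 either way. Its arguments: {"type":"object","properties":{"commands":{"type":"array"},"claw":{"type":"number"},"grip_force":{"type":"number"}},"required":["commands"]}

```bash
mkdir -p pics; cat > h.py <<'E'
import numpy as np, cv2
from station import *
def ray(cam,uv,z):
    c=calibration(cam);K=np.array(c["camera_matrix"]);T=np.array(c["extrinsics"])
    d=T[:3,:3]@np.linalg.solve(K,[uv[0],uv[1],1.]);o=T[:3,3]
    return o+d*(z-o[2])/d[2]
def proj(cam,P):
    c=calibration(cam);K=np.array(c["camera_matrix"]);T=np.linalg.inv(np.array(c["extrinsics"]))
    p=K@(T[:3,:3]@np.array(P,float)+T[:3,3]);return p[:2]/p[2]
def save(cam,n):
    f=grab_frame(cam);cv2.imwrite(f"pics/{n}.png",f[:,:,::-1]);return f
E
cat > a.py <<'E'
from h import *
np.set_printoptions(precision=3,suppress=True)
for cam in("top","side"):
    save(cam,cam+"0"); print(cam,np.array(calibration(cam)["extrinsics"])[:3,3])
    for n in("sanding_block","grit_box","grit_flap","wax_tin"):
        print(n,[(round(r["score"],2),np.round(r["rect"]),round(float(r["region"].sum())), np.round(cv2.minAreaRect(np.argwhere(r["region"])[:,::-1].astype(np.float32))[0]),) for r in regions_of(n,cam)[:4]], [(round(r["score"],2),np.round(r["uv"],1),ray(cam,r["uv"],0)) for r in spot_point(n,cam)[:3]])
s=get_state();print(s)
E
python3 a.py
```

```text
top [ 0.46  -0.081  1.186]
sanding_block [] [(0.9, array([290.3, 257.3]), array([ 0.481, -0.033,  0.   ]))]
grit_box [(0.85, array([368., 121., 491., 288.]), 12361, array([428., 206.]))] [(0.6, array([417.7, 215.1]), array([ 0.578, -0.334,  0.   ]))]Traceback (most recent call last):
  File "a.py", line 6, in <module>
    print(n,[(round(r["score"],2),np.round(r["rect"]),round(float(r["region"].sum())), np.round(cv2.minAreaRect(np.argwhere(r["region"])[:,::-1].astype(np.float32))[0]),) for r in regions_of(n,cam)[:4]], [(round(r["score"],2),np.round(r["uv"],1),ray(cam,r["uv"],0)) for r in spot_point(n,cam)[:3]])
                                                                                                                                                                                                                                                                                   ~~~~~~~~~~^^^^^^^
ValueError: it knows: grit_box, sanding_block, wax_tin
```

```bash
cat > b.py <<'E'
from h import *
np.set_printoptions(precision=3,suppress=True)
save("side","side0"); print(np.array(calibration("side")["extrinsics"])[:3,3])
for cam in("top","side"):
    for n in("sanding_block","wax_tin"):
        print(cam,n,[(round(r["score"],2),np.round(r["rect"])) for r in regions_of(n,cam)[:4]], [(round(r["score"],2),np.round(r["uv"],1),ray(cam,r["uv"],0)) for r in spot_point(n,cam)[:3]])
print(regions_of("grit_flap","top")and"flap", [np.round(r["uv"]) for r in spot_point("grit_box","side")])
s=get_state();print(s["t"],s["eef_pos"],s["ee_rot"],s["width"])
E
python3 b.py
```

```text
[ 0.376 -0.757  0.767]
top sanding_block [] [(0.9, array([290.3, 257.3]), array([ 0.481, -0.033,  0.   ]))]
top wax_tin [(0.83, array([187., 229., 214., 266.]))] [(0.64, array([203.9, 244.4]), array([0.514, 0.17 , 0.   ]))]
side sanding_block [(0.97, array([259., 260., 290., 310.]))] [(0.98, array([272.6, 287.5]), array([ 0.479, -0.033,  0.   ]))]
side wax_tin [(0.93, array([248., 194., 286., 222.]))] [(0.74, array([264.5, 210.9]), array([0.502, 0.18 , 0.   ]))]
[] [array([378., 421.])]
0.85 [0.276 0.616 0.227] [-3.142  0.    -0.422] 0.08751768304685574
```

View pics/top0.png

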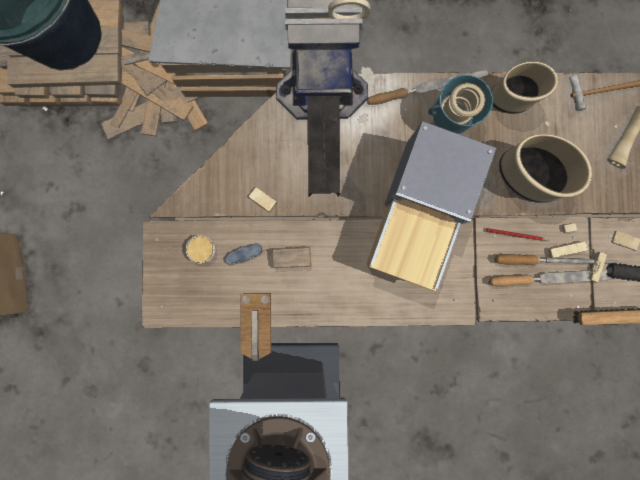

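View pics/side0.png

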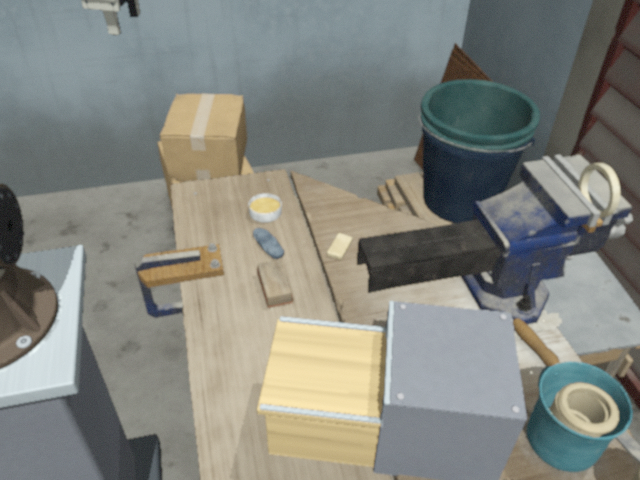

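The top view shows the block at about (290,257), the wax tin at (200,248), the blue file holder at (243,253), and the shelf with corners (370,267), (438,290), (460,222) and (397,198). The side view has the block at (273,285) and the box roof at (455,350). Next I'll enlarge the block and shelf.

```bash
python3 - <<'E'
import cv2,numpy as np
t=cv2.imread("pics/top0.png");s=cv2.imread("pics/side0.png")
a=cv2.resize(t[235:285,260:325],None,fx=6,fy=6,interpolation=cv2.INTER_CUBIC)
b=cv2.resize(s[250:320,245:305],None,fx=6,fy=6,interpolation=cv2.INTER_CUBIC)[:300]
c=cv2.resize(t[185:300,360:500],None,fx=5,fy=5,interpolation=cv2.INTER_CUBIC)
print(a.shape,b.shape,c.shape)
m=np.zeros((300,780,3),np.uint8);m[:,:390]=a;m[:,400:760]=b
cv2.imwrite("pics/crop1.png",m);cv2.imwrite("pics/crop2.png",c)
E
```

```text
(300, 390, 3) (300, 360, 3) (575, 700, 3)
```

View pics/crop1.png

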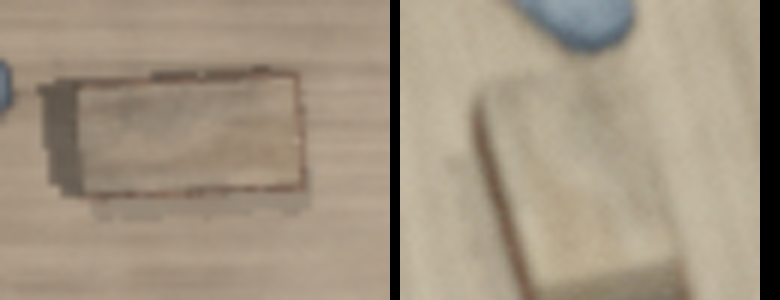

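View pics/crop2.png

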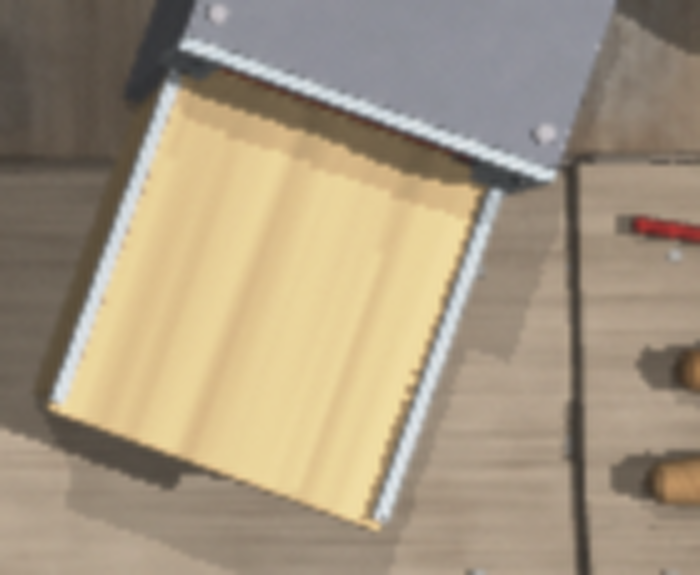

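The top crop shows the block's upper-face corners at (272.8,249.2), (309.5,247.2), (310.5,266.2) and (273.7,267.5). The shelf crop shows its near corners at (370,266) and (436,290.6), and the roof's front edge from (396,194) to (470.5,220.5).

```bash
python3 - <<'E'
from h import *
np.set_printoptions(precision=4,suppress=True)
B=np.array([ray("top",np.array(p)/6+[260,235],.026)[:2] for p in[(77,85),(297,73),(303,187),(82,195)]])
print(B,B.mean(0),[np.linalg.norm(B[i]-B[i-1]) for i in range(4)])
d=(B[1]+B[2]-B[0]-B[3]);print("yaw long",np.degrees(np.arctan2(d[1],d[0])))
n=[ray("top",np.array(p)/5+[360,185],.115)[:2] for p in[(50,405),(380,528)]]
r=[ray("top",np.array(p)/5+[360,185],.170)[:2] for p in[(180,45),(552,178)]]
rl=[ray("top",np.array(p)/5+[360,185],.120)[:2] for p in[(58,402),(172,82),(495,195),(380,522)]]
for e in (n,r):
    v=e[0]-e[1]; print("edge",e,np.linalg.norm(v),"boxyaw",np.degrees(np.arctan2(v[1],v[0]))-90,"mid",(e[0]+e[1])/2)
for i,j in((0,1),(3,2)):
    v=rl[j]-rl[i];print("rail",np.linalg.norm(v),np.degrees(np.arctan2(v[1],v[0])))
print("origin uv est",ray("top",(417.7,215.1),0))
E
```

```text
[[ 0.4999  0.0057]
 [ 0.5036 -0.0786]
 [ 0.46   -0.0805]
 [ 0.4578  0.004 ]] [ 0.4803 -0.0373] [np.float64(0.04208269608877076), np.float64(0.08435433015286796), np.float64(0.04363538318198477), np.float64(0.08448185257455067)]
yaw long -87.96597579498824
edge [array([ 0.4592, -0.2064]), array([ 0.406 , -0.3448])] 0.14824439193085437 boxyaw -21.019607474340333 mid [ 0.4326 -0.2756]
edge [array([ 0.6042, -0.2551]), array([ 0.5487, -0.4042])] 0.15908835671068325 boxyaw -20.43062525442741 mid [ 0.5765 -0.3297]
rail 0.14434388035562823 -20.571728452528404
rail 0.14686898772096263 -20.78078384069557
origin uv est [ 0.5777 -0.3344  0.    ]
```

>>> arm_command(commands=[{"tx": 0.11,"ty": 0.125},{"tx": 0.22,"ty": 0.25},{"tx": 0.33,"ty": 0.375},{"tx": 0.44,"ty": 0.5},{"tx": 0.55,"ty": 0.625},{"tx": 0.66,"ty": 0.75},{"tx": 0.77,"ty": 0.875},{"tx": 0.88,"ty": 1.0}], claw=1, grip_force=20)

```text
invalid input
```

>>> arm_command(commands=[{"tx": 0.11,"ty": 0.125,"tz": 0,"twist": 0},{"tx": 0.22,"ty": 0.25,"tz": 0,"twist": 0},{"tx": 0.33,"ty": 0.375,"tz": 0,"twist": 0},{"tx": 0.44,"ty": 0.5,"tz": 0,"twist": 0},{"tx": 0.55,"ty": 0.625,"tz": 0,"twist": 0},{"tx": 0.66,"ty": 0.75,"tz": 0,"twist": 0},{"tx": 0.77,"ty": 0.875,"tz": 0,"twist": 0},{"tx": 0.88,"ty": 1.0,"tz": 0,"twist": 0}], claw=1, grip_force=20)

```text
t: 1.52
eef_pos: [0.3749, 0.2957, 0.2269]
ee_rot: [-3.141, -0.0, -0.421]
force: [1.2, 0.5, 0.4]
width: 0.0874
gripper_force: 0.0
```

>>> arm_command(commands=[{"tx": 0.11,"ty": 0.125,"tz": 0,"twist": 0.039},{"tx": 0.22,"ty": 0.25,"tz": 0,"twist": 0.078},{"tx": 0.33,"ty": 0.375,"tz": 0,"twist": 0.117},{"tx": 0.44,"ty": 0.5,"tz": 0,"twist": 0.156},{"tx": 0.55,"ty": 0.625,"tz": 0,"twist": 0.195},{"tx": 0.66,"ty": 0.75,"tz": 0,"twist": 0.234},{"tx": 0.77,"ty": 0.875,"tz": 0,"twist": 0.273},{"tx": 0.88,"ty": 1.0,"tz": 0,"twist": 0.312}])

```text
t: 2.18
eef_pos: [0.4733, -0.0225, 0.2272]
ee_rot: [-3.14, 0.0, -1.408]
force: [1.6, 1.6, -0.7]
width: 0.0878
gripper_force: 0.0
```

```bash
cat > d.py <<'E'
import sys
from h import *
x,y,z,yaw=map(float,sys.argv[1:5]);s=get_state();p=s["eef_pos"];w=s["ee_rot"][2]
d=np.array([x,y,z])-p
t=np.array([d[0]*np.cos(w)+d[1]*np.sin(w),d[0]*np.sin(w)-d[1]*np.cos(w),-d[2]])/.25
print("t",s["t"],"pos",np.round(p,4),"yaw",np.degrees(w),"tx ty tz",np.round(t,3),"twist",round((np.degrees(w)-yaw)/180,3))
E
python3 d.py .480 -.036 .10 -88
```

```text
t 2.1833 pos [ 0.4733 -0.0225  0.2272] yaw -80.6504935908729 tx ty tz [ 0.058 -0.018  0.509] twist 0.041
```

>>> arm_command(commands=[{"tx": 0.03,"ty": -0.01,"tz": 0.1,"twist": 0.02},{"tx": 0.058,"ty": -0.018,"tz": 0.22,"twist": 0.041},{"tx": 0.058,"ty": -0.018,"tz": 0.36,"twist": 0.041},{"tx": 0.058,"ty": -0.018,"tz": 0.5,"twist": 0.041},{"tx": 0.058,"ty": -0.018,"tz": 0.6,"twist": 0.041},{"tx": 0.058,"ty": -0.018,"tz": 0.68,"twist": 0.041},{"tx": 0.058,"ty": -0.018,"tz": 0.72,"twist": 0.041},{"tx": 0.058,"ty": -0.018,"tz": 0.72,"twist": 0.041}])

```text
t: 2.85
eef_pos: [0.4783, -0.0346, 0.0444]
ee_rot: [3.137, -0.001, -1.531]
force: [-0.3, 0.8, -0.2]
width: 0.0876
gripper_force: 0.0
```

```bash
python3 d.py .480 -.036 .004 -88; python3 -c "
from h import *
f=save('side','s1');cv2.imwrite('pics/s1c.png',cv2.resize(f[150:350,180:400,::-1],None,fx=3,fy=3))"
```

```text
t 2.85 pos [ 0.4783 -0.0346  0.0444] yaw -87.73448868324903 tx ty tz [ 0.006 -0.006  0.161] twist 0.001
```

View pics/s1c.png

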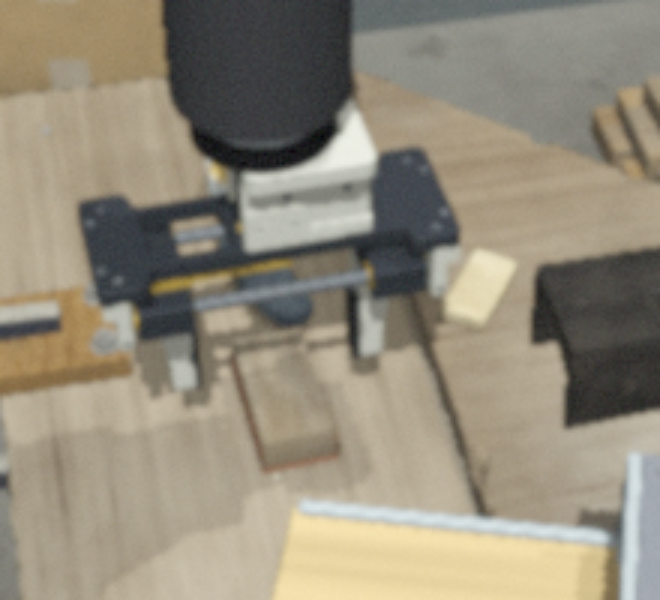

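The fingers straddle the block, at crop (182,385) and (368,350), with clearance on both sides. I'll shift 8 mm away from the saw, go down and grip.

>>> arm_command(commands=[{"tx": 0.02,"ty": -0.004,"tz": 0.03,"twist": 0},{"tx": 0.036,"ty": -0.006,"tz": 0.07,"twist": 0},{"tx": 0.036,"ty": -0.006,"tz": 0.11,"twist": 0},{"tx": 0.036,"ty": -0.006,"tz": 0.14,"twist": 0},{"tx": 0.036,"ty": -0.006,"tz": 0.157,"twist": 0},{"tx": 0.036,"ty": -0.006,"tz": 0.157,"twist": 0},{"tx": 0.036,"ty": -0.006,"tz": 0.157,"twist": 0},{"tx": 0.036,"ty": -0.006,"tz": 0.157,"twist": 0}])

```text
t: 3.57
eef_pos: [0.4823, -0.0428, 0.0078]
ee_rot: [-3.141, 0.0, -1.531]
force: [-0.3, -1.0, 0.1]
width: 0.0875
gripper_force: 0.0
```

>>> arm_command(commands=[{"tx": 0,"ty": 0,"tz": 0,"twist": 0},{"tx": 0,"ty": 0,"tz": 0,"twist": 0},{"tx": 0,"ty": 0,"tz": 0,"twist": 0},{"tx": 0,"ty": 0,"tz": 0,"twist": 0},{"tx": 0,"ty": 0,"tz": 0,"twist": 0},{"tx": 0,"ty": 0,"tz": 0,"twist": 0},{"tx": 0,"ty": 0,"tz": 0,"twist": 0},{"tx": 0,"ty": 0,"tz": 0,"twist": 0}], claw=0, grip_force=20)

```text
t: 4.23
eef_pos: [0.4818, -0.043, 0.0073]
ee_rot: [3.142, -0.0, -1.531]
force: [-0.5, 1.0, 0.2]
width: 0.0444
gripper_force: 20.0
```

>>> arm_command(commands=[{"tx": 0,"ty": 0,"tz": -0.04,"twist": 0},{"tx": 0,"ty": 0,"tz": -0.12,"twist": 0},{"tx": 0,"ty": 0,"tz": -0.24,"twist": 0},{"tx": 0,"ty": 0,"tz": -0.38,"twist": 0},{"tx": 0,"ty": 0,"tz": -0.52,"twist": 0},{"tx": 0,"ty": 0,"tz": -0.66,"twist": 0},{"tx": 0,"ty": 0,"tz": -0.76,"twist": 0},{"tx": 0,"ty": 0,"tz": -0.8,"twist": 0}])

```text
t: 4.9
eef_pos: [0.4835, -0.0428, 0.2115]
ee_rot: [-3.136, 0.001, -1.53]
force: [0.6, 0.1, -1.1]
width: 0.0446
gripper_force: 20.0
```

```bash
python3 -c "
from h import *
o=np.array([.580,-.332]);a=np.radians(-20.7);u=np.array([np.cos(a),np.sin(a)])
for x in(-.07,-.08,-.145,-.04,-.03,-.02): print(x,np.round(o+x*u,4))
s=get_state();print(s['width'],s['gripper_force'])"
python3 d.py .5146 -.3073 .20 -20.7
```

```text
-0.07 [ 0.5145 -0.3073]
-0.08 [ 0.5052 -0.3037]
-0.145 [ 0.4444 -0.2807]
-0.04 [ 0.5426 -0.3179]
-0.03 [ 0.5519 -0.3214]
-0.02 [ 0.5613 -0.3249]
0.04460427181969242 19.999999701976776
t 4.9 pos [ 0.4835 -0.0428  0.2115] yaw -87.68166648646809 tx ty tz [ 1.062 -0.082  0.046] twist -0.372
```

>>> arm_command(commands=[{"tx": 0.08,"ty": -0.01,"tz": 0,"twist": -0.03},{"tx": 0.2,"ty": -0.02,"tz": 0,"twist": -0.068},{"tx": 0.34,"ty": -0.03,"tz": 0,"twist": -0.107},{"tx": 0.48,"ty": -0.04,"tz": 0,"twist": -0.146},{"tx": 0.62,"ty": -0.05,"tz": 0,"twist": -0.185},{"tx": 0.76,"ty": -0.06,"tz": 0,"twist": -0.224},{"tx": 0.88,"ty": -0.07,"tz": 0,"twist": -0.263},{"tx": 0.98,"ty": -0.08,"tz": 0,"twist": -0.302}])

```text
t: 5.57
eef_pos: [0.5111, -0.2892, 0.2063]
ee_rot: [3.141, 0.001, -0.614]
force: [0.4, 0.9, -0.8]
width: 0.0442
gripper_force: 20.0
```

```bash
python3 d.py .510 -.305 .17 -20.7
```

```text
t 5.5667 pos [ 0.5111 -0.2892  0.2063] yaw -35.174672895122 tx ty tz [0.033 0.054 0.145] twist -0.08
```

>>> arm_command(commands=[{"tx": 0.015,"ty": 0.025,"tz": 0.02,"twist": -0.03},{"tx": 0.033,"ty": 0.054,"tz": 0.05,"twist": -0.06},{"tx": 0.033,"ty": 0.054,"tz": 0.09,"twist": -0.072},{"tx": 0.033,"ty": 0.054,"tz": 0.13,"twist": -0.072},{"tx": 0.033,"ty": 0.054,"tz": 0.16,"twist": -0.072},{"tx": 0.033,"ty": 0.054,"tz": 0.18,"twist": -0.072},{"tx": 0.033,"ty": 0.054,"tz": 0.18,"twist": -0.072},{"tx": 0.033,"ty": 0.054,"tz": 0.18,"twist": -0.072}])

```text
t: 6.23
eef_pos: [0.5105, -0.3025, 0.1622]
ee_rot: [3.141, 0.0, -0.393]
force: [0.1, -0.9, -0.0]
width: 0.0446
gripper_force: 20.0
```

```bash
python3 d.py .510 -.305 .1225 -20.7; python3 -c "
from h import *
f=save('side','s2');cv2.imwrite('pics/s2c.png',cv2.resize(f[230:480,220:540,::-1],None,fx=2.4,fy=2.4))"
```

```text
t 6.2333 pos [ 0.5105 -0.3025  0.1622] yaw -22.505858965828324 tx ty tz [0.002 0.01  0.159] twist -0.01
```

View pics/s2c.png

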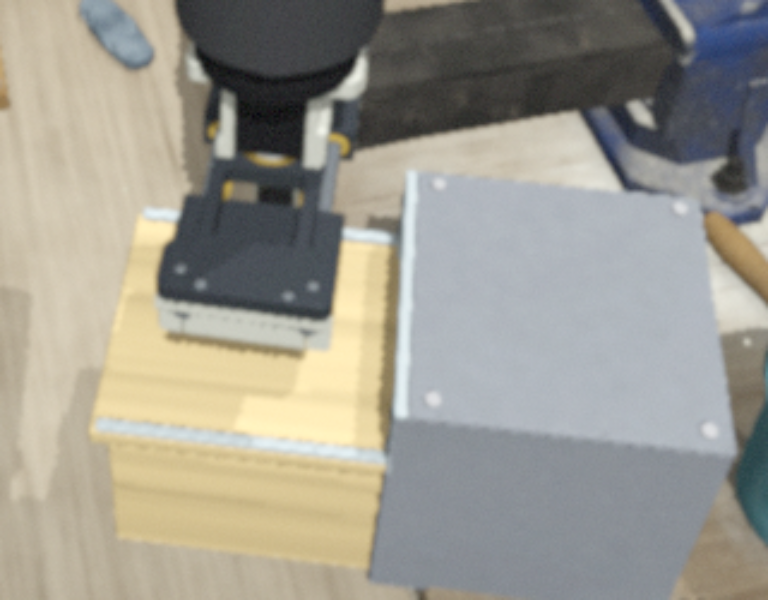

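The gripper is over the shelf, its body at crop (250,270). It is well clear of the roof edge at crop x≈400, but it hides the block. Now I'll lower.

>>> arm_command(commands=[{"tx": 0.002,"ty": 0.005,"tz": 0.03,"twist": -0.01},{"tx": 0.002,"ty": 0.01,"tz": 0.065,"twist": -0.01},{"tx": 0.002,"ty": 0.01,"tz": 0.1,"twist": -0.01},{"tx": 0.002,"ty": 0.01,"tz": 0.125,"twist": -0.01},{"tx": 0.002,"ty": 0.01,"tz": 0.14,"twist": -0.01},{"tx": 0.002,"ty": 0.01,"tz": 0.15,"twist": -0.01},{"tx": 0.002,"ty": 0.01,"tz": 0.155,"twist": -0.01},{"tx": 0.002,"ty": 0.01,"tz": 0.155,"twist": -0.01}])

```text
t: 6.95
eef_pos: [0.51, -0.3053, 0.1234]
ee_rot: [3.141, 0.0, -0.361]
force: [-0.4, 0.1, 0.2]
width: 0.0445
gripper_force: 20.0
```

>>> arm_command(commands=[{"tx": 0,"ty": 0,"tz": 0.003,"twist": 0},{"tx": 0,"ty": 0,"tz": 0.006,"twist": 0},{"tx": 0,"ty": 0,"tz": 0.008,"twist": 0},{"tx": 0,"ty": 0,"tz": 0.008,"twist": 0},{"tx": 0,"ty": 0,"tz": 0.008,"twist": 0},{"tx": 0,"ty": 0,"tz": 0.008,"twist": 0},{"tx": 0,"ty": 0,"tz": 0.008,"twist": 0},{"tx": 0,"ty": 0,"tz": 0.008,"twist": 0}])

```text
t: 7.62
eef_pos: [0.5103, -0.3053, 0.1223]
ee_rot: [3.142, -0.001, -0.361]
force: [-1.5, 2.0, 6.0]
width: 0.0443
gripper_force: 20.0
```

Contact with the shelf, about 6 N upward. Next I'll release the block, rise, and back off behind it.

>>> arm_command(commands=[{"tx": 0,"ty": 0,"tz": 0,"twist": 0},{"tx": 0,"ty": 0,"tz": 0,"twist": 0},{"tx": 0,"ty": 0,"tz": 0,"twist": 0},{"tx": 0,"ty": 0,"tz": 0,"twist": 0},{"tx": 0,"ty": 0,"tz": 0,"twist": 0},{"tx": 0,"ty": 0,"tz": 0,"twist": 0},{"tx": 0,"ty": 0,"tz": 0,"twist": 0},{"tx": 0,"ty": 0,"tz": 0,"twist": 0}], claw=0.72)

```text
t: 8.28
eef_pos: [0.51, -0.3052, 0.1215]
ee_rot: [-3.142, 0.0, -0.361]
force: [-1.4, -0.4, 0.1]
width: 0.0631
gripper_force: 0.0
```

>>> arm_command(commands=[{"tx": 0,"ty": 0,"tz": -0.03,"twist": 0},{"tx": 0,"ty": 0,"tz": -0.08,"twist": 0},{"tx": 0,"ty": 0,"tz": -0.16,"twist": 0},{"tx": -0.06,"ty": 0,"tz": -0.24,"twist": 0},{"tx": -0.16,"ty": 0,"tz": -0.26,"twist": 0},{"tx": -0.26,"ty": 0,"tz": -0.26,"twist": 0},{"tx": -0.32,"ty": 0,"tz": -0.26,"twist": 0},{"tx": -0.34,"ty": 0,"tz": -0.26,"twist": 0}])

```text
t: 8.95
eef_pos: [0.4286, -0.2746, 0.1876]
ee_rot: [-3.141, -0.001, -0.362]
force: [-1.4, 0.0, 0.4]
width: 0.0628
gripper_force: 0.0
```

```bash
python3 d.py .4444 -.2807 .122 -20.7; python3 -c "
from h import *
f=save('side','s3');a=cv2.resize(f[330:480,240:400,::-1],None,fx=2.4,fy=2.4)
g=save('top','t3');b=cv2.resize(g[185:300,360:500,::-1],None,fx=2.8,fy=2.8)
m=np.zeros((370,790,3),np.uint8);m[:a.shape[0],:a.shape[1]]=a;m[:b.shape[0],395:395+b.shape[1]]=b;cv2.imwrite('pics/c3.png',m)
for c in('side','top'): print(c,[(round(r['score'],2),np.round(r['rect'])) for r in regions_of('sanding_block',c)],[(round(r['score'],2),ray(c,r['uv'],.115)) for r in spot_point('sanding_block',c)])"
```

```text
t 8.95 pos [ 0.4286 -0.2746  0.1876] yaw -20.715103980273334 tx ty tz [0.068 0.    0.263] twist -0.0
side [(0.91, array([288., 342., 358., 387.]))] [(0.69, array([ 0.50531578, -0.3001826 ,  0.115     ]))]
top [(0.89, array([405., 222., 432., 245.]))] [(0.78, array([ 0.50329393, -0.30776947,  0.115     ]))]
```

View pics/c3.png

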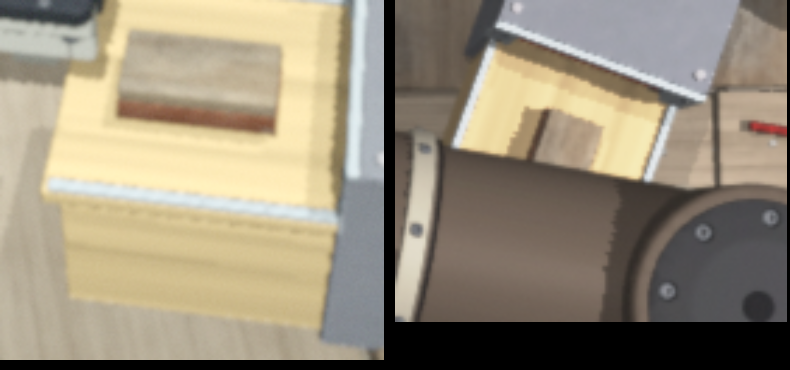

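The block lies straight on the shelf, in the side crop at (200,80), with its centre at box x ≈ -83 mm and y ≈ 0. Now I'll shut the fingers and come down behind it.

>>> arm_command(commands=[{"tx": 0.01,"ty": 0,"tz": 0,"twist": 0},{"tx": 0.02,"ty": 0,"tz": 0,"twist": 0},{"tx": 0.03,"ty": 0,"tz": 0,"twist": 0},{"tx": 0.03,"ty": 0,"tz": 0.04,"twist": 0},{"tx": 0.03,"ty": 0,"tz": 0.1,"twist": 0},{"tx": 0.03,"ty": 0,"tz": 0.17,"twist": 0},{"tx": 0.03,"ty": 0,"tz": 0.23,"twist": 0},{"tx": 0.03,"ty": 0,"tz": 0.255,"twist": 0}], claw=0)

```text
t: 9.92
eef_pos: [0.4361, -0.2774, 0.12]
ee_rot: [3.142, 0.004, -0.362]
force: [-0.5, -1.0, -0.1]
width: 0.0154
gripper_force: 0.0
```

```bash
python3 d.py .5426 -.3179 .123 -20.7
```

```text
t 9.9167 pos [ 0.4361 -0.2774  0.12  ] yaw -20.728048773440673 tx ty tz [ 0.456  0.001 -0.012] twist -0.0
```

>>> arm_command(commands=[{"tx": 0.02,"ty": 0,"tz": -0.008,"twist": 0},{"tx": 0.05,"ty": 0,"tz": -0.008,"twist": 0},{"tx": 0.08,"ty": 0,"tz": -0.008,"twist": 0},{"tx": 0.11,"ty": 0,"tz": -0.008,"twist": 0},{"tx": 0.14,"ty": 0,"tz": -0.008,"twist": 0},{"tx": 0.17,"ty": 0,"tz": -0.008,"twist": 0},{"tx": 0.2,"ty": 0,"tz": -0.008,"twist": 0},{"tx": 0.23,"ty": 0,"tz": -0.008,"twist": 0}])

```text
t: 10.58
eef_pos: [0.492, -0.2985, 0.1249]
ee_rot: [3.142, 0.0, -0.361]
force: [0.0, 0.7, 0.6]
width: 0.0003
gripper_force: 0.5
```

```bash
python3 d.py .5426 -.3179 .123 -20.7; python3 -c "
from h import *
f=save('side','s4');a=cv2.resize(f[310:480,240:420,::-1],None,fx=3,fy=3);cv2.imwrite('pics/c4.png',a)"
```

```text
t 10.5833 pos [ 0.492  -0.2985  0.1249] yaw -20.703808729463617 tx ty tz [0.217 0.001 0.008] twist -0.0
```

View pics/c4.png

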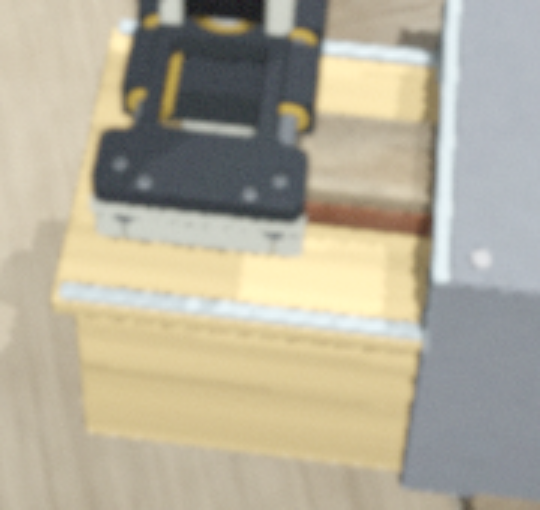

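The block, in the crop at (370,170), has moved straight and its front is at the gateway. I'll keep pushing.

>>> arm_command(commands=[{"tx": 0.03,"ty": 0,"tz": 0,"twist": 0},{"tx": 0.06,"ty": 0,"tz": 0,"twist": 0},{"tx": 0.09,"ty": 0,"tz": 0,"twist": 0},{"tx": 0.12,"ty": 0,"tz": 0,"twist": 0},{"tx": 0.15,"ty": 0,"tz": 0,"twist": 0},{"tx": 0.18,"ty": 0,"tz": 0,"twist": 0},{"tx": 0.2,"ty": 0,"tz": 0,"twist": 0},{"tx": 0.215,"ty": 0,"tz": 0,"twist": 0}])

```text
t: 11.3
eef_pos: [0.5422, -0.3174, 0.1247]
ee_rot: [3.142, 0.0, -0.361]
force: [-1.8, -0.1, 0.9]
width: 0.0005
gripper_force: 0.7
```

```bash
python3 d.py .5519 -.3214 .123 -20.7
```

```text
t 11.3 pos [ 0.5422 -0.3174  0.1247] yaw -20.70105994437804 tx ty tz [0.042 0.001 0.007] twist -0.0
```

>>> arm_command(commands=[{"tx": 0.01,"ty": 0,"tz": 0,"twist": 0},{"tx": 0.02,"ty": 0,"tz": 0,"twist": 0},{"tx": 0.03,"ty": 0,"tz": 0,"twist": 0},{"tx": 0.04,"ty": 0,"tz": 0,"twist": 0},{"tx": 0.05,"ty": 0,"tz": 0,"twist": 0},{"tx": 0.058,"ty": 0,"tz": 0,"twist": 0},{"tx": 0.06,"ty": 0,"tz": 0,"twist": 0},{"tx": 0.06,"ty": 0,"tz": 0,"twist": 0}])

```text
t: 11.97
eef_pos: [0.5557, -0.3225, 0.1247]
ee_rot: [3.142, 0.0, -0.361]
force: [-0.4, 0.1, 0.7]
width: 0.0003
gripper_force: 0.0
```

>>> arm_command(commands=[{"tx": -0.05,"ty": 0,"tz": 0,"twist": 0},{"tx": -0.12,"ty": 0,"tz": 0,"twist": 0},{"tx": -0.22,"ty": 0,"tz": 0,"twist": 0},{"tx": -0.34,"ty": 0,"tz": -0.1,"twist": 0},{"tx": -0.46,"ty": 0,"tz": -0.24,"twist": 0},{"tx": -0.56,"ty": 0,"tz": -0.36,"twist": 0},{"tx": -0.62,"ty": 0,"tz": -0.46,"twist": 0},{"tx": -0.64,"ty": 0,"tz": -0.5,"twist": 0}])

```text
t: 12.63
eef_pos: [0.4051, -0.2659, 0.2545]
ee_rot: [-3.141, -0.007, -0.361]
force: [0.4, -0.8, 0.0]
width: 0.0004
gripper_force: 0.0
```

```bash
python3 -c "
from h import *
f=save('side','s5');a=cv2.resize(f[300:480,240:420,::-1],None,fx=2.2,fy=2.2)
g=save('top','t5');b=cv2.resize(g[185:300,360:500,::-1],None,fx=2.8,fy=2.8)
m=np.zeros((400,800,3),np.uint8);m[:a.shape[0],:a.shape[1]]=a;m[:b.shape[0],400:400+b.shape[1]]=b;cv2.imwrite('pics/c5.png',m)
for c in('side','top'): print(c,[(round(r['score'],2),np.round(r['rect'])) for r in regions_of('sanding_block',c)],[(round(r['score'],2),ray(c,r['uv'],0)) for r in spot_point('wax_tin',c)])"
```

```text
side [] [(0.58, array([0.4966782 , 0.17336586, 0.        ]))]
top [] [(0.74, array([0.51184322, 0.1641621 , 0.        ]))]
```

View pics/c5.png

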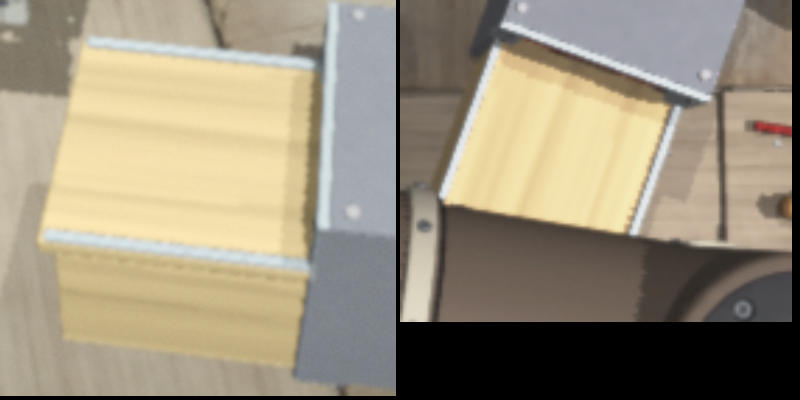

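The shelf is empty in both views. I'll compare the red strip of the flap under the roof's front edge with the first picture.

```bash
python3 -c "
import cv2,numpy as np
for n in('top0','t3','t5'):
    r=cv2.imread(f'pics/{n}.png')[190:225,396:465].astype(int);m=(r[:,:,2]-r[:,:,1]>25)&(r[:,:,2]-r[:,:,0]<75)&(r[:,:,1]<75);print(n,m.sum(),np.argwhere(m).mean(0) if m.any() else '')
a=cv2.imread('pics/top0.png').astype(int);b=cv2.imread('pics/t5.png').astype(int);print(np.abs(a-b)[190:225,396:465].max(2).mean())
o=[cv2.resize(cv2.imread(f'pics/{n}.png')[188:228,392:472],None,fx=9.5,fy=7) for n in('top0','t5')];cv2.imwrite('pics/c6.png',np.vstack(o))"
```

```text
top0 14 [17.28571429 31.78571429]
t3 19 [17.05263158 31.26315789]
t5 15 [17.33333333 31.93333333]
17.16273291925466
```

View pics/c6.png

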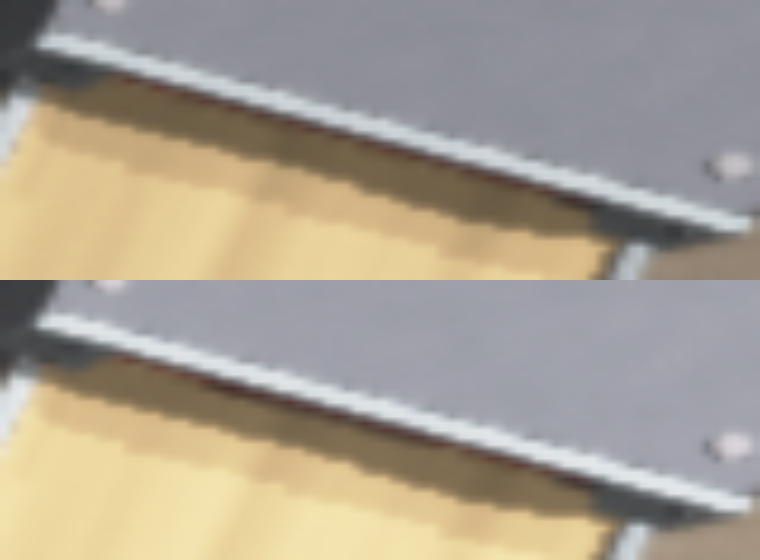

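The red strip of the flap looks the same as at the start (15 red pixels against 14, same place), so the flap is hanging shut. The tin has not moved beyond measuring error and the robot is clear, so I'll hand in.

```bash
python3 -c "
from station import *
print(job_done())"
```

```text
the job is handed in; nothing more can be done
None
```

The job is handed in: the sanding block went through the flap into the grit box, the flap looks shut behind it in the top view, and the wax tin was never touched.

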